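Eject a template panel from the slotted rack and set it on the easel

TASK

Press down the amber panel's pedal on the slotted rack so that the panel's top edge rises well out of the slot, then take that edge, slide the panel straight up out of the rack and stand it lengthwise on the easel's ledge, leaning back against the board and a few centimetres short of the metal end stop. Let go of it, then push its free end along the ledge until it is home against the stop. Leave the blue and grey panels seated in the rack.

Things in the scene. Friction and masses are not known exactly. Their poses are not given: they have to be found in the camera images.
- amber_panel: the amber (orange) panel 130 mm long (its x axis), 8 mm thick (its y axis) and 100 mm tall (its z axis), about 0.13 kg, with four brass bushes and a dark bar on each face. Origin: centre of its lower edge. It looks the same from both faces. At the start it stands in one of the rack's three slots, along the slot, its top edge 2 mm below the rack's top.
- amber_top (a point): middle of the amber panel's top edge (100 mm above its origin)
- blue_panel: a blue panel 130 mm long (its x axis), 8 mm thick (its y axis) and 100 mm tall (its z axis), about 0.13 kg, with four brass bushes and a dark bar on each face. Origin: centre of its lower edge. It looks the same from both faces. It stands in another slot and stays there.
- grey_panel: a grey panel 130 mm long (its x axis), 8 mm thick (its y axis) and 100 mm tall (its z axis), about 0.13 kg, with four brass bushes and a dark bar on each face. Origin: centre of its lower edge. It looks the same from both faces. It stands in the third slot and stays there.
- rack: fixed plywood rack, 176 mm (x) by 160 mm (y), 148 mm high; origin centre of its underside, front (pedal side) facing its -x. Three slots, open at the top, run along its x at y = -46, 0 and +46 mm, each 135 mm long, 12 mm wide; a panel stands in each, lower edge 46 mm up. A lever per slot lifts that slot's panel when its pedal is pressed.
- pedal_left (a point): press point: middle of the top of the black rubber pedal (34 mm along the lever, 30 mm wide) that sticks out of the rack's front, at the rack's left slot (rack y = +46 mm). At rest about 165 mm in front of the rack's centre and 65 mm up. The point moves with the pedal.
- pedal_middle (a point): press point: middle of the top of the black rubber pedal (34 mm along the lever, 30 mm wide) that sticks out of the rack's front, at the rack's middle slot (rack y = 0).
- pedal_right (a point): press point: middle of the top of the black rubber pedal (34 mm along the lever, 30 mm wide) that sticks out of the rack's front, at the rack's right slot (rack y = -46 mm).
- ejector_left (a joint): turn of the left slot's steel ejector lever in rad: 0 pedal up (as at the start), 0.45 pedal fully down; stiff (about 5 N at the pedal), stays where it is left. Fully pressed (pedal about 40 mm straight down) the panel stands about 33 mm higher; it is lifted at its middle
- ejector_middle (a joint): turn of the middle slot's steel ejector lever in rad: 0 pedal up (as at the start), 0.45 pedal fully down; stiff (about 5 N at the pedal), stays where it is left. Fully pressed (pedal about 40 mm straight down) the panel stands about 33 mm higher; it is lifted at its middle
- ejector_right (a joint): turn of the right slot's steel ejector lever in rad: 0 pedal up (as at the start), 0.45 pedal fully down; stiff (about 5 N at the pedal), stays where it is left. Fully pressed (pedal about 40 mm straight down) the panel stands about 33 mm higher; it is lifted at its middle
- easel: fixed plywood easel, 220 mm wide (its y), front facing its -x, origin centre of its underside. Its back board leans back (towards its +x) 15 degrees from upright; its face starts at the line x = 0, z = 30 mm and goes up 66 mm along the slope. The ledge in front of it is square to the board, 16 mm deep, then a lip 8 mm high. The ledge's left end (y = +110 mm) is open.
- easel_corner (a point): middle of the easel's width, on the line where board face and ledge meet
- easel_stop (a point): the aluminium end stop at the ledge's right end (easel -y): this point is on its face where the panel's end comes to rest, at easel y = -95 mm (so the panel's middle is at y = -30 mm when home), on the ledge corner line; the stop is 15 mm wide and 56 mm high

How it is judged:
By the outcome, as a careful person would: the job done as asked, in the order asked, and still so for the second after the job is handed in, with the robot touching nothing.
It also fails if it takes over 61 s, if anything falls off the work surface, if the arm or the gripper's body presses on something with over 40 N, if the wrist force passes 120 N, or if a joint passes its speed limit or range.

ROBOT

A 7-joint arm with a two-finger parallel gripper is mounted at the origin on a cart in front of the work surface, level with it; the furniture and walls round the work are solid. World frame = base frame: x ahead of the robot, y to its left, z up, the work surface at z = 0. Lengths are in m, angles in rad, forces in N, time in s.
With the tool pointing down it reaches from about 0.425 to 0.8 m from the base axis. Payload 8.3 kg.
Tool frame: the origin (TCP) lies midway between the tips of the shut fingers; the grasp point (between the pads) lies 19 mm behind it (arm.grip_point_offset is the distance from the TCP to the grasp point, in m); z points along the fingers, y is the line along which they close (so a half turn about z gives the same grasp; the last joint's range is limited). The gripper opens to 85 mm and grips with 20 to 120 N. Pads are 22 mm wide; open, the fingers measure 114 mm over their backs; the gripper's body (76 mm by 85 mm) begins 54 mm behind the grasp point. The pads swing forward as they close: fully open they stand 13 mm farther back than shut.
Start: joints at [1.224, 0.383, 0.016, 1.37, -0.006, 1.388, -0.046], TCP at [0.175, -0.6, 0.231] pointing down, gripper open.
Joint ranges: [-2.95, 2.95], [-0.25, 2.06], [-1.52, 1.56], [0.18, 2.33], [-1.44, 4.58], [0.02, 2.06], [-3.01, 3.01]. Speed limits (rad/s): [2.39, 2.39, 3.01, 3.01, 3.14, 3.14, 3.14].

INTERFACE

Orientations are given as [roll, pitch, yaw] about the fixed x, y, z axes, in that order (R = Rz(yaw) Ry(pitch) Rx(roll)).
In Python, from workcell import arm gives the robot as it stands.
- The arm moves only by the tool jog_arm, called after ">>>" as name(argument=value, ...) on one line, values as JSON. Schema: {"type":"object","properties":{"plan":{"type":"object","properties":{"increments":{"type":"array","items":{"type":"array","items":{"type":"number"},"minItems":5,"maxItems":5},"minItems":1,"maxItems":20}},"additionalProperties":false,"required":["increments"]},"grip_force":{"type":"number"},"only":{"type":"string"},"quiet":{"type":"boolean"},"lines":{"type":"string"}},"required":["plan"],"additionalProperties":false}. plan is an object whose key "increments" holds a list of rows, 1 to 20 of them, each of 5 numbers: the finger opening in m, then dx, dy, dz in m, then a turn about the tool's z in rad; each row is the pose to reach, as a shift and turn from the pose commanded when the call began, along the tool's axes at that moment; what a row does not reach only later rows make up. A row lasts 1/10 s, in which the tool goes at most 0.05 m and 0.15 rad, less where a joint would pass 70% of its speed; a pose out of reach is approached as far as the arm can. The fingers move at their own pace and stop on an object; grip_force is the grip in N (left out, the last holds). Time passes only in rows, so rows that do not move let the fingers close. The tool returns the time, the measured TCP pose, the force, the opening and the grip force at its end. only (a regular expression) keeps the lines of the reply that match it, lines (a string "A,B") keeps lines A to B, and quiet returns only ok. Input that does not fit is refused with a message, and nothing moves.
- arm.get_state(): the state, without advancing time (a new reading comes with each control period).
- arm.get_image(name): name is "scene" or "side" or "wrist"; returns the picture (384x512x3 uint8, red, green, blue); there is no depth.
- arm.camera_params(name): a dict with "fovy" (degrees; the focal length in pixels is half the picture's height over the tangent of half this angle, whatever the lens; pixels are square), "cx", "cy" (the principal point, pixels), "distortion" ([k1, k2, p1, p2, k3] as OpenCV has them; the pictures are not rectified), "R" (3x3) and "t" (3): a world point X has camera coordinates R X + t. Camera axes: x right, y down, z forward; pixel columns grow to the right and rows downward; lengths in m; the calibration is good to about 2 mm. A picture is of the moment at which its call begins: read the wrist's pose just before it. camera_params takes no time and is no camera call; for the wrist camera it gives the pose at the moment of the call.
- arm.hand_in(): hands the job in; it is judged then, once.
The state is a dict: "t": time; "joint_pos": joint angles; "qvel": joint speeds; "joint_efforts": joint torques, N m; "eef_pos": TCP position; "orientation": TCP orientation; "ft_force": force on the tool from outside, world axes, zero at the start; "wrist_torque": the same for the moment, N m; "finger_gap": finger opening in m; "gripper_force": force on a finger pad.
Only numpy, scipy, OpenCV 4.12 (cv2) and the standard library are available. Lean on these libraries where they do the work, as an engineer would, in place of code of your own. Each camera call takes 0.05 s, during which the arm holds its last target. There are 200 camera calls.

## Working session

There is one attempt and no reset: what is moved stays moved. The work goes in short steps, Python scripts to look and compute and a tool call to move; the robot and the scene stay as the last step left them, time stands still between calls to the robot, and variables do not carry over. Pictures are saved under pics/ and viewed, at most 10 in all, crops included, and the job is handed in when it is done.

```bash
ls; mkdir -p pics
```

Run:
```python
from workcell import arm
import cv2,numpy as np
a=arm.get_image("scene");b=arm.get_image("side")
cv2.imwrite("pics/scene0.png",a[:,:,::-1]);cv2.imwrite("pics/side0.png",b[:,:,::-1])
for n in("scene","side","wrist"):
    p=arm.camera_params(n);print(n,p["fovy"],p["cx"],p["cy"],p["distortion"],np.round(-np.array(p["R"]).T@np.array(p["t"]),3))
s=arm.get_state();print(s["t"],s["eef_pos"],s["orientation"],s["finger_gap"],arm.grip_point_offset)
```

```text
pics
workcell.py
scene 53.968620291100564 258.253619228457 191.85839013358793 [-0.00669677  0.          0.          0.          0.        ] [0.45  0.804 0.949]
side 57.36996871948956 259.63121146052396 184.50602238007318 [0.03692185 0.         0.         0.         0.        ] [0.519 0.645 0.706]
wrist 71.42312817513925 254.64966944787366 187.95709883640242 [-0.03116909  0.          0.          0.          0.        ] [ 0.248 -0.578  0.373]
0.1 [ 0.17492999 -0.59953519  0.23037379] [-3.13979949e+00  2.02956347e-05  2.83905100e-01] 0.08526053758311448 0.0187
```

View pics/scene0.png

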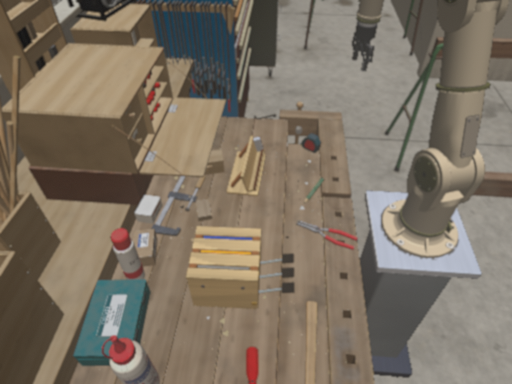

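View pics/side0.png

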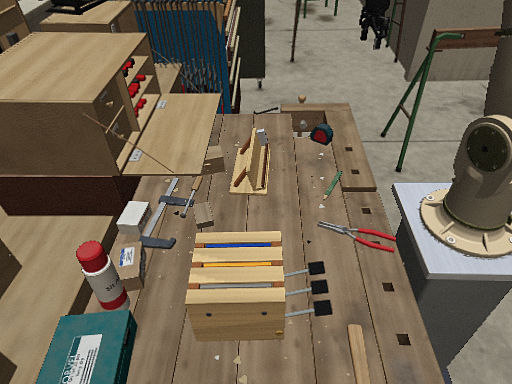

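The amber panel is in the middle slot (scene ≈ (225,252)). The pedals are to the right of the rack, towards the robot: the middle one is at side ≈ (319,287). The easel is at side ≈ (252,165), with its metal stop at the far end ≈ (262,135).

Run:
```python
import cv2
a=cv2.imread("pics/side0.png")
cv2.imwrite("pics/c1.png",cv2.resize(a[225:345,180:340],None,fx=5,fy=5,interpolation=cv2.INTER_CUBIC))
cv2.imwrite("pics/c2.png",cv2.resize(a[115:205,205:325],None,fx=6.6666,fy=6.6666,interpolation=cv2.INTER_CUBIC))
```

```text
(no output)
```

View pics/c1.png

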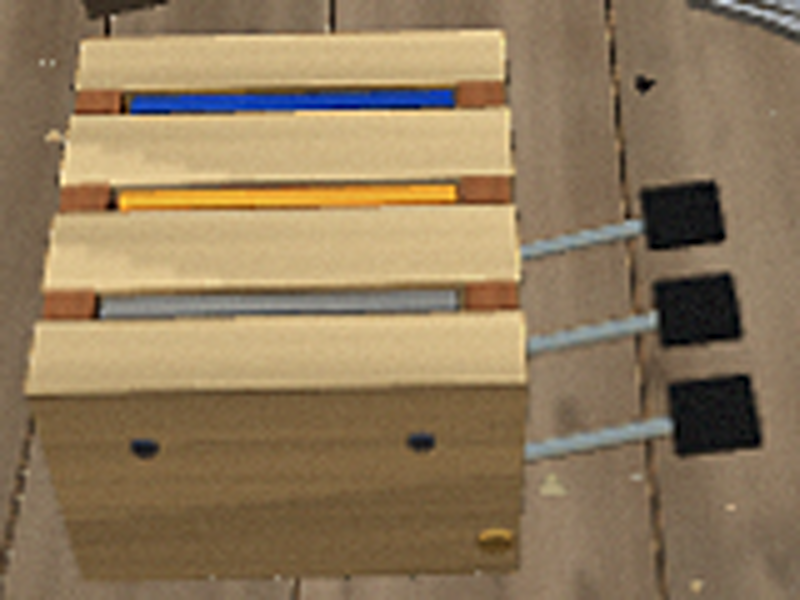

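View pics/c2.png

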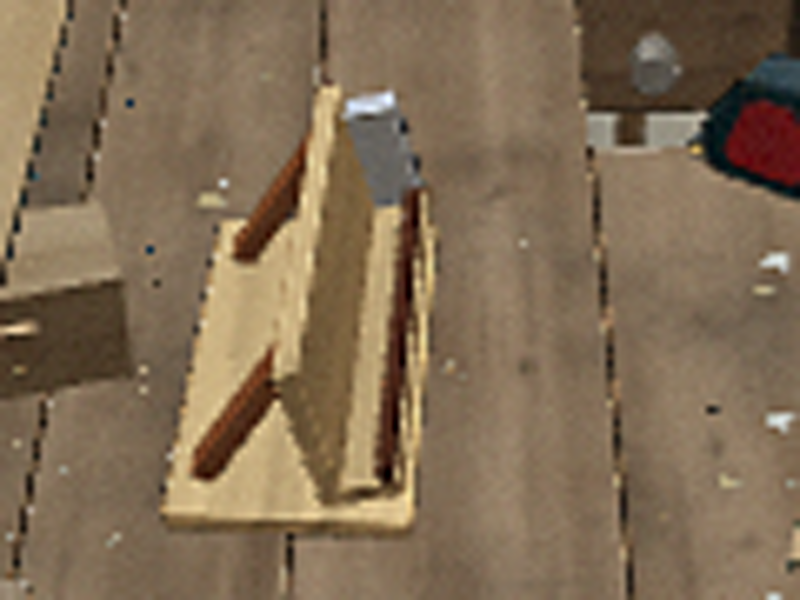

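The rack corners and the three pedals are clear in the first crop. The second shows the easel's board face, ledge and stop. I'll fit planar poses to both.

Create h.py:
```python
from workcell import arm
import cv2,numpy as np
from scipy.optimize import least_squares
def cam(n):
    p=arm.camera_params(n);f=192/np.tan(np.radians(p["fovy"]/2))
    return cv2.Rodrigues(np.array(p["R"]))[0],np.array(p["t"],float),np.array([[f,0,p["cx"]],[0,f,p["cy"]],[0,0,1]]),np.array(p["distortion"])
def proj(c,X): return cv2.projectPoints(np.atleast_2d(np.array(X,float)),*c)[0][:,0]
def place(q,P):
    P=np.array(P,float);c,s=np.cos(q[2]),np.sin(q[2])
    return np.c_[q[0]+c*P[:,0]-s*P[:,1],q[1]+s*P[:,0]+c*P[:,1],P[:,2]]
def fit(obs,q0):  # obs: list of (cam, P, uv)
    r=least_squares(lambda q:np.concatenate([(proj(c,place(q,P))-uv).ravel() for c,P,uv in obs]),q0,loss="soft_l1")
    return r.x,[np.round(proj(c,place(r.x,P))-uv,1).tolist() for c,P,uv in obs]
```

Run:
```python
from h import *
c=cam("side")
P=np.array([[88,-80,148],[-88,-80,148],[88,80,148],[-88,80,148],[-88,80,0],[88,80,0],[-165,0,65],[-165,-46,65],[-165,46,65]])/1e3
uv=np.array([[80,40],[505,30],[26,395],[527,385],[520,570],[83,578],[695,306],[682,214],[714,412]])/5+[179.6,224.6]
print(fit([(c,P,uv)],[.6,.2,0]))
P=np.array([[0,110,30],[0,-95,30],[17.1,110,93.75],[17.1,-110,93.75]])/1e3
uv=np.array([[335,502],[374,205],[296,380],[342,90]])/6.6667+[204.6,114.6]
print(fit([(c,P,uv)],[.6,-.2,0]))
```

```text
(array([0.58081722, 0.24705566, 0.02995169]), [[[0.1, -0.6], [-0.2, -0.4], [-1.0, -0.4], [0.6, -0.6], [-0.2, 1.5], [-0.6, 1.7], [0.7, 0.1], [0.3, -0.4], [0.2, -0.2]]])
(array([ 0.5510451 , -0.19898717, -0.06090473]), [[[0.5, -0.7], [0.3, 1.6], [-0.5, 0.2], [-0.3, -0.4]]])
```

Add to h.py:
```python
from scipy.spatial.transform import Rotation as Ro
def tool(*W):  # waypoints (x,y,z,yaw) world -> shifts in tool axes
    s=arm.get_state();R=Ro.from_euler("xyz",s["orientation"]).as_matrix();y0=s["orientation"][2]
    print(round(s["t"],2),np.round(s["eef_pos"],4),np.round(s["orientation"],3))
    for w in W: print(np.round(R.T@(np.array(w[:3])-s["eef_pos"]),4),round(y0-w[3],3))
```

```bash
python3 -c "
from h import *
tool((.5,-.4,.26,1.6),(.58,-.15,.26,1.6),(.52,.1,.26,1.6),(.416,.242,.12,1.6))
print(place([.581,.247,.03],[[-.165,0,.065],[0,0,0]]))"
```

```text
0.1 [ 0.1749 -0.5995  0.2304] [-3.14   0.     0.284]
[ 0.3679 -0.1005 -0.0295] -1.316
[ 0.5148 -0.3181 -0.0291] -1.316
[ 0.5272 -0.5749 -0.0286] -1.316
[ 0.4671 -0.7401  0.1117] -1.316
[[0.41607424 0.24205074 0.065     ]
 [0.581      0.247      0.        ]]
```

>>> jog_arm(plan={"increments":[[0, 0.368, -0.1, -0.03, -0.15], [0, 0.368, -0.1, -0.03, -0.3], [0, 0.368, -0.1, -0.03, -0.45], [0, 0.368, -0.1, -0.03, -0.6], [0, 0.368, -0.1, -0.03, -0.75], [0, 0.368, -0.1, -0.03, -0.9], [0, 0.368, -0.1, -0.03, -1.05], [0, 0.368, -0.1, -0.03, -1.2], [0, 0.515, -0.318, -0.03, -1.316], [0, 0.515, -0.318, -0.03, -1.316], [0, 0.515, -0.318, -0.03, -1.316], [0, 0.515, -0.318, -0.03, -1.316], [0, 0.515, -0.318, -0.03, -1.316], [0, 0.515, -0.318, -0.03, -1.316]]}, grip_force=40)

```text
t: 1.5
eef_pos: [0.5817, -0.1423, 0.2613]
orientation: [3.141, -0.003, 1.609]
ft_force: [0.2, 1.0, 0.9]
finger_gap: -0.0
gripper_force: 0.0
```

```bash
python3 -c "
from h import *
tool((.52,.1,.26,1.6),(.416,.242,.12,1.6))"
```

```text
1.5 [ 0.5817 -0.1423  0.2613] [ 3.141e+00 -3.000e-03  1.609e+00]
[ 0.2445 -0.0523  0.0021] 0.009
[ 0.39   -0.1508  0.1426] 0.009
```

```bash
python3 -c "
from h import *
np.save('easelcam.npy',np.array(cam('wrist'),dtype=object),allow_pickle=True)
cv2.imwrite('pics/w_easel.png',arm.get_image('wrist')[:,:,::-1])
c=cam('wrist')
print(proj(c,place([.551,-.199,-.061],[[0,.11,.03],[0,-.095,.03],[.0171,.11,.0938],[.0171,-.11,.0938]])))"
```

```text
[[238.92000733 122.26710166]
 [228.36769597 254.04386967]
 [250.73257498 127.15201836]
 [235.65285687 289.00342747]]
```

>>> jog_arm(plan={"increments":[[0, 0.2445, -0.052, 0, 0], [0, 0.2445, -0.052, 0, 0], [0, 0.2445, -0.052, 0, 0], [0, 0.2445, -0.052, 0, 0], [0, 0.2445, -0.052, 0, 0], [0, 0.39, -0.15, 0, 0], [0, 0.39, -0.15, 0, 0], [0, 0.39, -0.15, 0, 0], [0, 0.39, -0.15, 0, 0], [0, 0.39, -0.15, 0.05, 0], [0, 0.39, -0.15, 0.1, 0], [0, 0.39, -0.15, 0.1426, 0], [0, 0.39, -0.15, 0.1426, 0]]})

```text
t: 2.85
eef_pos: [0.416, 0.2317, 0.1136]
orientation: [-3.132, 0.004, 1.599]
ft_force: [0.3, -0.7, -0.2]
finger_gap: 0.0
gripper_force: 0.0
```

```bash
python3 -c "
from h import *
np.save('pedcam.npy',np.array(cam('wrist'),dtype=object),allow_pickle=True)
cv2.imwrite('pics/w_ped.png',arm.get_image('side')[:,:,::-1][190:340,180:380].repeat(4,0).repeat(4,1))
tool((.416,.242,.075,1.6))"
```

```text
2.9 [0.4178 0.2333 0.117 ] [-3.136e+00  2.000e-03  1.599e+00]
[ 0.0089 -0.0014  0.042 ] -0.001
```

View pics/w_easel.png

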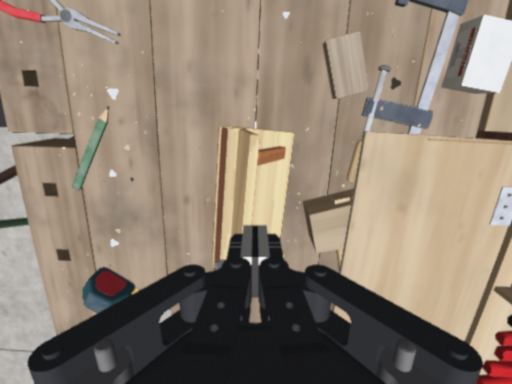

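View pics/w_ped.png

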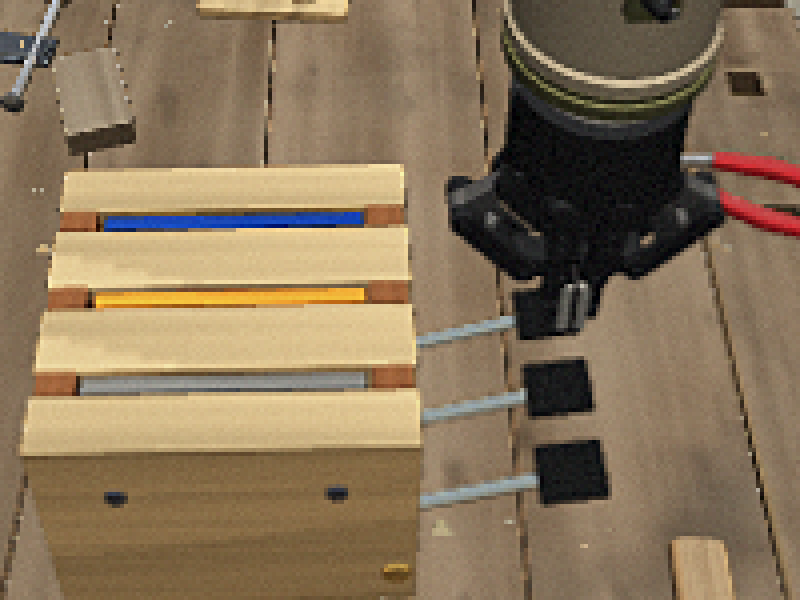

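Side crop: the shut fingers hover near the middle pedal (fingertip (575,310), pedal (557,388)). Wrist picture: the easel's ledge and board run down columns ~217–258. Now the press, with a zoom on the easel at the same time.

```bash
python3 -c "
from h import *
tool((.409,.242,.075,1.6),(.409,.242,.02,1.6))
a=cv2.imread('pics/w_easel.png')[115:265,190:320];cv2.imwrite('pics/c3.png',cv2.resize(a,None,fx=4,fy=4,interpolation=cv2.INTER_CUBIC))"
```

```text
2.9 [0.4178 0.2333 0.117 ] [-3.136e+00  2.000e-03  1.599e+00]
[ 0.0091 -0.0084  0.0421] -0.001
[ 0.0092 -0.0081  0.0971] -0.001
```

View pics/c3.png

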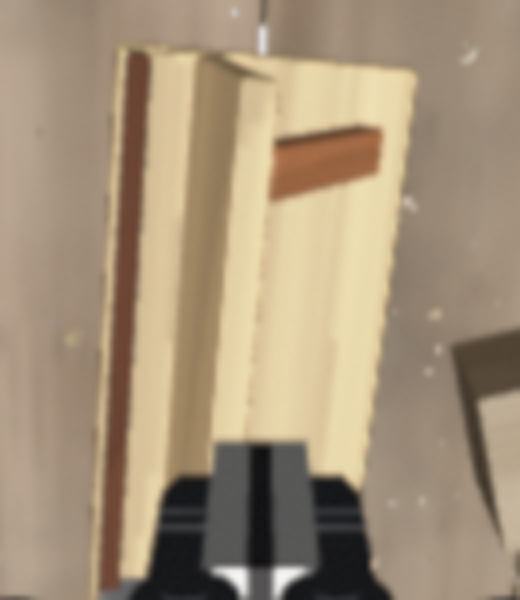

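Zoom: the board/ledge line's end is at wrist px (239.4,128.6) and it passes (232,232). That matches the prediction to about 1 px across; the 6 px along comes from the arm still settling. Easel ≈ (0.5515, −0.199, −0.058). Pressing now.

>>> jog_arm(plan={"increments":[[0, 0.009, -0.008, 0.02, 0], [0, 0.009, -0.008, 0.03, 0], [0, 0.009, -0.008, 0.042, 0], [0, 0.009, -0.008, 0.05, 0], [0, 0.009, -0.008, 0.055, 0], [0, 0.009, -0.008, 0.06, 0], [0, 0.009, -0.008, 0.065, 0], [0, 0.009, -0.008, 0.07, 0], [0, 0.009, -0.008, 0.075, 0], [0, 0.009, -0.008, 0.08, 0], [0, 0.009, -0.008, 0.085, 0], [0, 0.009, -0.008, 0.09, 0], [0, 0.009, -0.008, 0.094, 0], [0, 0.009, -0.008, 0.094, 0], [0, 0.009, -0.008, 0.094, 0]]})

```text
t: 4.4
eef_pos: [0.4107, 0.2441, 0.0254]
orientation: [3.141, 0.0, 1.6]
ft_force: [-9.3, -2.1, 17.9]
finger_gap: 0.0004
gripper_force: 9.7
```

>>> jog_arm(plan={"increments":[[0, 0, 0, 0.002, 0], [0, 0, 0, 0.002, 0], [0, 0, 0, -0.03, 0], [0, 0, 0, -0.08, 0], [0, 0, 0, -0.13, 0], [0, 0, 0, -0.18, 0], [0, 0, 0, -0.22, 0], [0.05, 0, 0, -0.22, 0], [0.05, 0, 0, -0.22, 0]]})

```text
t: 5.3
eef_pos: [0.412, 0.2436, 0.2453]
orientation: [3.139, -0.0, 1.599]
ft_force: [-0.5, -0.7, -1.4]
finger_gap: 0.0279
gripper_force: 0.0
```

```bash
python3 -c "
from h import *
c=cam('side');cv2.imwrite('pics/s2.png',cv2.resize(arm.get_image('side')[200:340,180:340,::-1],None,fx=4,fy=4,interpolation=cv2.INTER_CUBIC))
q=[.581,.247,.03]
print((proj(c,place(q,[[.065,0,.179],[-.065,0,.179],[0,0,.179],[0,0,.148]]))-[180,200])*4)
P=place(q,[[0,0,0]])[0];tool((P[0],P[1],.25,3.17),(P[0],P[1],.155,3.17))"
```

```text
[[ 80.75737405 216.04993265]
 [362.43891028 210.05387226]
 [221.64161511 212.95021515]
 [225.83012537 253.06516519]]
5.35 [0.4112 0.2432 0.244 ] [3.141 0.    1.599]
[-0.001   0.1698 -0.0059] -1.571
[-0.001   0.1698  0.0891] -1.571
```

View pics/s2.png

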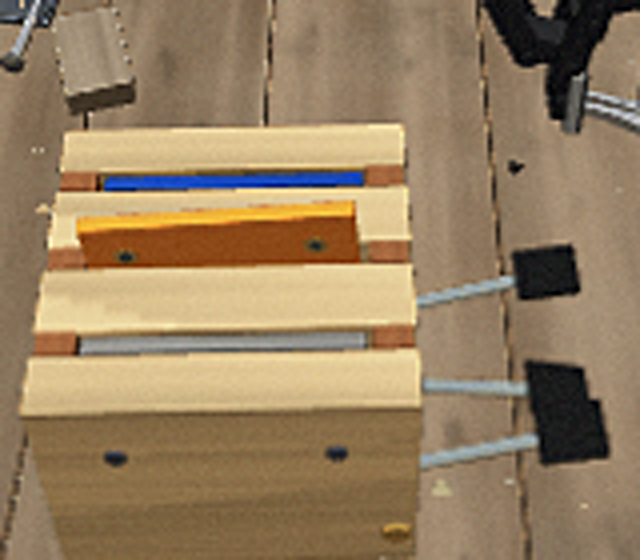

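The panel stands out by ~31 mm: its top edge runs from crop (78,226) to (353,208), tilted about 3° lengthwise. The middle pedal is down. Moving over it to grasp.

>>> jog_arm(plan={"increments":[[0.05, -0.001, 0.17, -0.006, -0.15], [0.05, -0.001, 0.17, -0.006, -0.3], [0.05, -0.001, 0.17, -0.006, -0.45], [0.05, -0.001, 0.17, -0.006, -0.6], [0.05, -0.001, 0.17, -0.006, -0.75], [0.05, -0.001, 0.17, -0.006, -0.9], [0.05, -0.001, 0.17, -0.006, -1.05], [0.05, -0.001, 0.17, -0.006, -1.2], [0.05, -0.001, 0.17, -0.006, -1.35], [0.05, -0.001, 0.17, -0.006, -1.5], [0.05, -0.001, 0.17, -0.006, -1.571], [0.05, -0.001, 0.17, 0.02, -1.571], [0.05, -0.001, 0.17, 0.04, -1.571], [0.05, -0.001, 0.17, 0.04, -1.571]]})

```text
t: 6.75
eef_pos: [0.5792, 0.2461, 0.1995]
orientation: [-3.138, -0.007, -3.112]
ft_force: [-0.6, -0.3, -0.7]
finger_gap: 0.0496
gripper_force: 0.0
```

```bash
python3 -c "
from h import *
print(np.round(arm.get_state()['joint_pos'],2))
tool((.581,.247,.154,3.17))"
```

```text
[ 0.16  0.58 -0.93  1.37  0.46  1.43  0.84]
6.75 [0.5792 0.2461 0.1995] [-3.138 -0.007 -3.112]
[-0.0022  0.001   0.0455] -6.282
```

>>> jog_arm(plan={"increments":[[0.05, -0.002, 0.001, 0.02, 0], [0.05, -0.002, 0.001, 0.035, 0], [0.05, -0.002, 0.001, 0.045, 0], [0.05, -0.002, 0.001, 0.045, 0], [0.05, -0.002, 0.001, 0.045, 0], [0, -0.002, 0.001, 0.045, 0], [0, -0.002, 0.001, 0.045, 0], [0, -0.002, 0.001, 0.045, 0], [0, -0.002, 0.001, 0.045, 0], [0, -0.002, 0.001, 0.045, 0], [0, -0.002, 0.001, 0.045, 0]]}, grip_force=60)

```text
t: 7.85
eef_pos: [0.5832, 0.2479, 0.1603]
orientation: [-3.14, 0.001, -3.113]
ft_force: [-1.6, -5.3, 5.3]
finger_gap: 0.0066
gripper_force: 60.7
```

>>> jog_arm(plan={"increments":[[0, 0, 0, -0.01, 0], [0, 0, 0, -0.02, 0], [0, 0, 0, -0.03, 0], [0, 0, 0, -0.04, 0], [0, 0, 0, -0.05, 0], [0, 0, 0, -0.06, 0], [0, 0, 0, -0.07, 0], [0, 0, 0, -0.08, 0], [0, 0, 0, -0.09, 0], [0, 0, 0, -0.1, 0], [0, 0, 0, -0.115, 0], [0, 0, 0, -0.13, 0], [0, 0, 0, -0.13, 0], [0, 0, 0, -0.13, 0]]})

```text
t: 9.25
eef_pos: [0.5828, 0.2491, 0.29]
orientation: [3.141, 0.001, -3.112]
ft_force: [0.3, 0.9, -2.0]
finger_gap: 0.0063
gripper_force: 59.9
```

```bash
python3 -c "
from h import *
s=arm.get_state();print(s['finger_gap'],s['gripper_force'],s['ft_force'])
c=cam('side');cv2.imwrite('pics/s3.png',cv2.resize(arm.get_image('side')[120:340,170:340,::-1],None,fx=2.7,fy=2.7,interpolation=cv2.INTER_CUBIC))
tool((.581,.247,.285,3.171))"
```

```text
0.0062896074540564504 59.90102469921112 [ 0.27923788  0.93210463 -1.95766057]
9.3 [0.5827 0.2488 0.2893] [-3.141 -0.    -3.112]
[ 0.0017 -0.0017  0.0043] -6.283
```

View pics/s3.png

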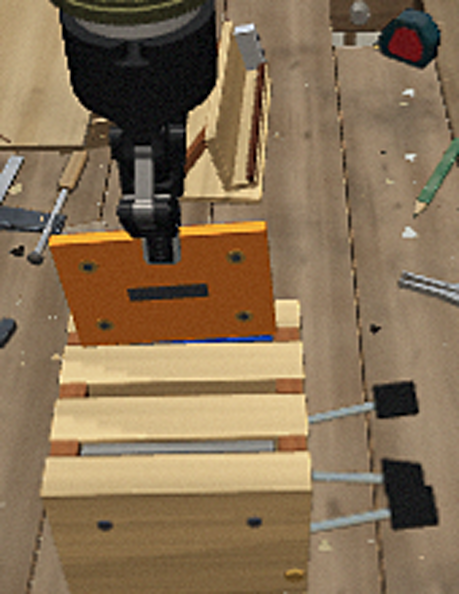

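The panel is out of the rack. In crop px its front-face corners are about (51,245), (267,232), (82,346), (274,337), with a slight tilt. Measuring its pose in the hand.

Run:
```python
from h import *
c=cam("side");e=arm.get_state()["eef_pos"];print(e)
uv=np.array([[51,245],[267,232],[82,346],[274,337]])/2.7+[169.7,119.7]
Pl=np.array([[.065,.004,.1],[-.065,.004,.1],[.065,.004,0],[-.065,.004,0]])
def W(q):  # x,y,z centre of lower edge, tilt about y, yaw fixed .03
    return Ro.from_euler("xyz",[0,q[3],.03]).apply(Pl)+q[:3]
for fy in (None,e[1]):
    f=lambda q:(proj(c,W(q if fy is None else [q[0],fy,q[2],q[3]]))-uv).ravel()
    r=least_squares(f,[.581,.248,.21,0]);print(np.round(r.x,4),np.round(r.fun,1))
```

```text
[0.58266097 0.24876462 0.28931011]
[0.5799 0.2415 0.1973 0.05  ] [ 0.3 -0.3 -0.2 -0.  -0.1  0.4  0.1 -0. ]
[0.5787 3.5784 0.2053 0.0506] [-0.6 -0.5  0.5 -0.3 -0.6  0.9  0.8  0.4]
```

```bash
python3 -c "
from h import *
P=place([.5515,-.199,-.058],[[-.005,0,0]])[0];print(P)
tool((P[0],P[1],.24,1.513))"
```

```text
[ 0.54650841 -0.19871016  0.        ]
9.3 [0.5827 0.2488 0.2893] [-3.141 -0.    -3.112]
[ 0.0493 -0.4462  0.0494] -4.625
```

>>> jog_arm(plan={"increments":[[0, 0.005, -0.04, 0, 0.14], [0, 0.01, -0.08, 0, 0.28], [0, 0.015, -0.12, 0, 0.42], [0, 0.02, -0.16, 0, 0.56], [0, 0.025, -0.2, 0, 0.7], [0, 0.03, -0.24, 0, 0.84], [0, 0.03, -0.28, 0, 0.98], [0, 0.035, -0.32, 0, 1.12], [0, 0.04, -0.36, 0, 1.26], [0, 0.045, -0.4, 0, 1.4], [0, 0.049, -0.43, 0.02, 1.54], [0, 0.049, -0.446, 0.035, 1.658], [0, 0.049, -0.446, 0.049, 1.658], [0, 0.049, -0.446, 0.049, 1.658], [0, 0.049, -0.446, 0.049, 1.658], [0, 0.049, -0.446, 0.049, 1.658]]})

```text
t: 10.9
eef_pos: [0.5476, -0.1969, 0.2417]
orientation: [3.14, -0.0, 1.517]
ft_force: [-0.2, -0.1, -1.0]
finger_gap: 0.0065
gripper_force: 59.8
```

```bash
python3 -c "
from h import *
c=cam('side');a=arm.get_image('side')
hsv=cv2.cvtColor(a,cv2.COLOR_RGB2HSV);m=cv2.inRange(hsv,(5,150,60),(25,255,255));m=cv2.morphologyEx(m,cv2.MORPH_OPEN,np.ones((3,3)))
n,l,st,ct=cv2.connectedComponentsWithStats(m);print(st[1:].tolist())
tool((.5465,-.1987,.14,1.513))"
```

```text
[[256, 99, 6, 44, 206], [240, 140, 10, 14, 63], [234, 172, 12, 14, 78], [196, 243, 8, 5, 39], [271, 242, 9, 4, 35], [273, 261, 9, 5, 45], [193, 262, 9, 5, 38], [273, 282, 10, 5, 50], [189, 284, 10, 5, 50], [276, 331, 7, 4, 26]]
10.95 [ 0.5476 -0.1972  0.2418] [3.14  0.    1.516]
[-0.0016 -0.0012  0.1018] 0.003
```

>>> jog_arm(plan={"increments":[[0, -0.0015, -0.001, 0.04, 0], [0, -0.0015, -0.001, 0.075, 0], [0, -0.0015, -0.001, 0.09, 0], [0, -0.0015, -0.001, 0.102, 0], [0, -0.0015, -0.001, 0.102, 0], [0, -0.0015, -0.001, 0.102, 0], [0, -0.0015, -0.001, 0.102, 0]]}, grip_force=30)

```text
t: 11.65
eef_pos: [0.5469, -0.2001, 0.1405]
orientation: [3.139, 0.001, 1.513]
ft_force: [-0.4, 0.3, 0.1]
finger_gap: 0.0062
gripper_force: 59.9
```

```bash
python3 -c "
from h import *
c=cam('side');s=arm.get_state();e=s['eef_pos'];a=arm.get_image('side')
m=cv2.inRange(cv2.cvtColor(a,cv2.COLOR_RGB2HSV),(5,150,60),(25,255,255))[110:190,235:285];ys,xs=np.nonzero(m)
for r in range(0,80,5): print(r+110,(xs[ys==r]+235).tolist())
P=place([*e[:2],-.055],[[x,.065,z-.081+e[2]] for x in(-.004,.004) for z in(.003,.103)]);print(proj(c,P))
b=cv2.imread('pics/side0.png');cv2.imwrite('pics/last.png',cv2.resize(a[90:200,205:325,::-1],None,fx=5,fy=5,interpolation=cv2.INTER_CUBIC))
print(s['ft_force']);tool((.5465,-.1987,.125,1.513))"
```

```text
110 []
115 []
120 [260, 261]
125 [259, 260]
130 [259, 260]
135 [258, 259, 260]
140 [247, 248, 249, 250, 257, 258, 259, 260, 261]
145 [244, 245, 246, 247, 248, 249, 257, 258, 259, 260, 262, 266]
150 [241, 242, 243, 244, 245, 257, 258, 259, 260, 261, 262, 265, 266, 267]
155 [257, 258, 259, 260, 261, 265]
160 [257, 258, 259, 260, 261, 264, 265, 266]
165 [257, 258, 259, 264]
170 [243, 244, 245, 257, 258, 259, 260, 263, 264, 265]
175 [240, 241, 242, 243, 244, 245, 263]
180 [236, 237, 238, 239, 240, 241, 262, 263]
185 [235, 236, 237, 261]
[[259.44584178 170.17040494]
 [258.72591409 141.43208061]
 [256.67627007 170.07938416]
 [255.75955647 141.35092792]]
[-0.40665541  0.33444764  0.14989932]
11.7 [ 0.5467 -0.2001  0.1403] [3.139e+00 1.000e-03 1.513e+00]
[ 0.0014 -0.0003  0.0153] -0.0
```

>>> jog_arm(plan={"increments":[[0, 0, 0.001, 0.008, 0], [0, 0, 0.001, 0.014, 0], [0, 0, 0.001, 0.018, 0], [0, 0, 0.001, 0.021, 0], [0, 0, 0.001, 0.021, 0], [0, 0, 0.001, 0.021, 0]]})

```text
t: 12.3
eef_pos: [0.5479, -0.1994, 0.1184]
orientation: [3.139, -0.0, 1.514]
ft_force: [4.0, 2.7, 2.7]
finger_gap: 0.0064
gripper_force: 60.4
```

>>> jog_arm(plan={"increments":[[0, 0, 0, 0.001, 0], [0, 0, 0, 0.002, 0], [0, 0, 0, 0.003, 0], [0, 0, 0, 0.003, 0], [0, 0, 0, 0.003, 0]]})

```text
t: 12.8
eef_pos: [0.5489, -0.1985, 0.1173]
orientation: [3.137, -0.0, 1.515]
ft_force: [-0.5, 5.6, 15.5]
finger_gap: 0.0064
gripper_force: 62.3
```

Contact came at TCP z ≈ 0.118, as predicted. Releasing gradually.

>>> jog_arm(plan={"increments":[[0.01, 0, 0, -0.001, 0], [0.014, 0, 0, -0.001, 0], [0.018, 0, 0, -0.001, 0], [0.022, 0, 0, -0.001, 0], [0.026, 0, 0, -0.001, 0], [0.03, 0, 0, -0.001, 0], [0.035, 0, 0, -0.001, 0], [0.04, 0, 0, -0.001, 0], [0.045, 0, 0, -0.001, 0], [0.05, 0, 0, -0.001, 0], [0.055, 0, 0, -0.001, 0], [0.06, 0, 0, -0.001, 0], [0.07, 0, 0, -0.001, 0], [0.085, 0, 0, -0.001, 0], [0.085, 0, 0, -0.001, 0], [0.085, 0, 0, -0.001, 0], [0.085, 0, 0, -0.001, 0]]})

```text
t: 14.5
eef_pos: [0.5467, -0.2, 0.1157]
orientation: [-3.142, -0.0, 1.513]
ft_force: [-0.6, -0.0, -0.7]
finger_gap: 0.085
gripper_force: 0.0
```

>>> jog_arm(plan={"increments":[[0.085, 0, 0, -0.02, 0], [0.085, 0, 0, -0.05, 0], [0.085, 0, 0, -0.09, 0], [0.085, 0, 0, -0.12, 0], [0.085, 0, 0, -0.12, 0], [0.085, 0, 0, -0.12, 0]]})

```text
t: 15.1
eef_pos: [0.5471, -0.2, 0.2362]
orientation: [3.14, 0.001, 1.513]
ft_force: [-0.8, 0.3, -0.2]
finger_gap: 0.0853
gripper_force: 0.0
```

Run:
```python
from h import *
c=cam("side");a=arm.get_image("side");s=arm.get_image("scene");w=arm.get_image("wrist")
for n,i in(("side",a),("scene",s),("wrist",w)): cv2.imwrite(f"pics/r_{n}.png",i[:,:,::-1])
def lean(y0): # panel leaning, easel frame; near end corners
    th=np.radians(15);u=np.array([np.sin(th),0,np.cos(th)]);n=np.array([-np.cos(th),0,np.sin(th)]);o=np.array([0,0,.03])
    return np.array([o+b*u+t*n+[0,y0+y,0] for y in(.065,-.065) for b in(0,.1) for t in(0,.008)])
print(np.round(proj(c,place([.5515,-.199,-.058],lean(0))),1))
for n,i in(("side",a),("scene",s)):
    m=cv2.inRange(cv2.cvtColor(i,cv2.COLOR_RGB2HSV),(5,170,60),(25,255,255));m[200:]=0
    for k in cv2.findContours(m,0,2)[0]:
        if cv2.contourArea(k)>30: print(n,cv2.boundingRect(k),cv2.boxPoints(cv2.minAreaRect(k)).round(0).tolist())
print(np.round(proj(cam("scene"),place([.5515,-.199,-.058],lean(0))),1))
```

```text
[[256.7 178.9]
 [259.3 178.5]
 [246.4 152.1]
 [249.2 151.6]
 [260.  152.4]
 [262.4 152. ]
 [250.9 126.5]
 [253.5 125.9]]
side (234, 168, 13, 19) [[232.0, 184.0], [245.0, 168.0], [249.0, 171.0], [236.0, 187.0]]
side (240, 128, 23, 52) [[233.0, 134.0], [253.0, 127.0], [270.0, 175.0], [250.0, 182.0]]
scene (243, 139, 13, 41) [[241.0, 178.0], [245.0, 139.0], [257.0, 140.0], [253.0, 179.0]]
[[250.5 181.3]
 [252.6 181.1]
 [242.3 159.7]
 [244.6 159.4]
 [255.9 157.2]
 [257.9 157. ]
 [248.6 135.8]
 [250.7 135.6]]
```

Run:
```python
import cv2,numpy as np
a=cv2.imread("pics/r_side.png")
m=cv2.inRange(cv2.cvtColor(a,cv2.COLOR_BGR2HSV),(5,170,60),(25,255,255))
for r in range(124,184,4): print(r,(np.nonzero(m[r,236:275])[0]+236).tolist())
from h import *
P=place([.5515,-.199,-.058],[[-.004,.11,0],[-.004,.085,0],[-.004,.035,0]])
tool(*[(*p[:2],z,1.513) for p,z in((P[0],.236),(P[0],.075),(P[1],.075),(P[2],.075))])
```

```text
124 []
128 [251, 252, 253]
132 [251, 252, 253, 254, 255]
136 [250, 251, 252, 253, 254, 256]
140 [248, 249, 250, 251, 252, 253, 254, 255, 256, 257]
144 [245, 248, 249, 250, 251, 252, 253, 254, 255, 256, 257, 258, 259, 266]
148 [243, 245, 246, 248, 249, 250, 251, 252, 253, 254, 255, 256, 258, 259, 260, 266]
152 [241, 242, 243, 247, 248, 249, 250, 251, 252, 253, 254, 255, 258, 259, 261, 265, 266]
156 [248, 249, 250, 251, 252, 253, 254, 255, 257, 258, 259, 260, 261]
160 [250, 251, 252, 253, 254, 255, 256, 257, 258, 259, 260, 261]
164 [251, 252, 253, 254, 255, 256, 257, 258, 259, 260]
168 [245, 253, 254, 255, 256, 257, 258, 259, 260]
172 [242, 243, 244, 254, 255, 256, 257, 258, 259, 263]
176 [239, 240, 242, 243, 244, 256, 257, 258, 259, 263]
180 [236, 237, 238, 239, 240, 241, 263]
15.25 [ 0.546  -0.1999  0.2342] [-3.139e+00 -1.000e-03  1.513e+00]
[ 0.1112  0.0014 -0.0018] -0.0
[0.1111 0.0018 0.1592] -0.0
[0.0861 0.0018 0.1592] -0.0
[0.0361 0.0018 0.1592] -0.0
```

The panel leans correctly: bottom end at (257,178), top at (248,152) against predicted (258,179), (248,152). Now the push on its free end, fingers shut.

>>> jog_arm(plan={"increments":[[0, 0.05, 0.0015, 0, 0], [0, 0.1, 0.0015, 0, 0], [0, 0.115, 0.0015, 0, 0], [0, 0.115, 0.0015, 0, 0], [0, 0.115, 0.0015, 0, 0], [0, 0.115, 0.0015, 0.05, 0], [0, 0.115, 0.0015, 0.1, 0], [0, 0.115, 0.0015, 0.14, 0], [0, 0.115, 0.0015, 0.159, 0], [0, 0.115, 0.0015, 0.159, 0], [0, 0.1, 0.0015, 0.159, 0], [0, 0.09, 0.0015, 0.159, 0], [0, 0.085, 0.0015, 0.159, 0], [0, 0.08, 0.0015, 0.159, 0], [0, 0.076, 0.0015, 0.159, 0], [0, 0.072, 0.0015, 0.159, 0], [0, 0.068, 0.0015, 0.159, 0], [0, 0.064, 0.0015, 0.159, 0], [0, 0.06, 0.0015, 0.159, 0], [0, 0.06, 0.0015, 0.159, 0]]})

```text
t: 17.25
eef_pos: [0.5516, -0.141, 0.0766]
orientation: [-3.141, 0.0, 1.512]
ft_force: [-0.4, -0.1, -0.1]
finger_gap: -0.0003
gripper_force: 0.0
```

```bash
python3 -c "
from h import *
P=place([.5515,-.199,-.058],[[-.004,.046,0]])[0];tool((*P[:2],.075,1.513))"
```

```text
17.25 [ 0.5516 -0.141   0.0766] [-3.141  0.     1.512]
[-0.0119 -0.0007  0.0016] -0.001
```

>>> jog_arm(plan={"increments":[[0, -0.003, -0.0005, 0.001, 0], [0, -0.006, -0.0005, 0.001, 0], [0, -0.008, -0.0005, 0.001, 0], [0, -0.01, -0.0005, 0.001, 0], [0, -0.01, -0.0005, 0.001, 0]]})

```text
t: 17.75
eef_pos: [0.5506, -0.1506, 0.0757]
orientation: [-3.141, 0.0, 1.512]
ft_force: [-0.5, 0.7, -0.5]
finger_gap: -0.0001
gripper_force: 0.0
```

```bash
python3 -c "
from h import *
m=cv2.inRange(cv2.cvtColor(arm.get_image('side'),cv2.COLOR_RGB2HSV),(5,170,60),(25,255,255))
for r in range(110,184,4): print(r,(np.nonzero(m[r,236:275])[0]+236).tolist())"
```

```text
110 []
114 []
118 []
122 []
126 []
130 []
134 []
138 []
142 []
146 [258, 259]
150 [241, 242, 258]
154 [251, 252]
158 [253]
162 []
166 [256, 257, 258, 259, 260]
170 [244, 245, 257, 258, 259, 260, 264]
174 [241, 242, 243, 244, 245, 246, 263]
178 [238, 239, 240, 241, 242]
182 [236, 237, 238, 239, 262]
```

>>> jog_arm(plan={"increments":[[0, -0.001, 0, 0, 0], [0, -0.002, 0, 0, 0], [0, -0.003, 0, 0, 0], [0, -0.004, 0, 0, 0], [0, -0.004, 0, 0, 0]]})

```text
t: 18.3
eef_pos: [0.5504, -0.1543, 0.0757]
orientation: [3.142, 0.0, 1.513]
ft_force: [0.4, 0.2, 0.1]
finger_gap: 0.0
gripper_force: 0.0
```

>>> jog_arm(plan={"increments":[[0, -0.001, 0, 0, 0], [0, -0.002, 0, 0, 0], [0, -0.003, 0, 0, 0], [0, -0.003, 0, 0, 0]]})

```text
t: 18.7
eef_pos: [0.5502, -0.1574, 0.0757]
orientation: [3.142, 0.0, 1.513]
ft_force: [-0.1, 1.0, 1.1]
finger_gap: 0.0001
gripper_force: 0.0
```

>>> jog_arm(plan={"increments":[[0, -0.001, 0, 0, 0], [0, -0.002, 0, 0, 0], [0, -0.003, 0, 0, 0], [0, -0.003, 0, 0, 0]]})

```text
t: 19.1
eef_pos: [0.5502, -0.1582, 0.0758]
orientation: [-3.141, -0.002, 1.515]
ft_force: [-0.9, 6.2, 1.5]
finger_gap: 0.0001
gripper_force: 0.0
```

>>> jog_arm(plan={"increments":[[0, -0.001, 0, 0, 0], [0, -0.002, 0, 0, 0], [0, -0.002, 0, 0, 0]]})

```text
t: 19.4
eef_pos: [0.5502, -0.1583, 0.0758]
orientation: [-3.141, -0.004, 1.517]
ft_force: [-2.1, 11.3, 2.8]
finger_gap: -0.0
gripper_force: 0.0
```

Run:
```python
from h import *
c=cam("side");a=arm.get_image("side")
P=place([.5515,-.199,-.058],[[0,.035,.03],[-.0077,.035,.032],[-.0077,.11,.034],[-.0077,-.095,.034]])
print(proj(c,P))
m=cv2.inRange(cv2.cvtColor(a,cv2.COLOR_RGB2HSV),(5,170,60),(25,255,255))
for r in range(164,178,2): print(r,(np.nonzero(m[r,250:262])[0]+250).tolist())
```

```text
[[257.48865198 172.35543068]
 [260.03319978 171.93317275]
 [257.99588588 188.31623446]
 [263.06736718 145.99920669]]
164 [256, 257, 258, 259, 260]
166 [257, 258, 259, 260]
168 [257, 258, 259, 260]
170 [258, 259, 260]
172 []
174 []
176 []
```

The panel is home: the force rises to 11 N with no motion, and its near end is at row ~171 against 172 predicted. Backing off and taking a look.

>>> jog_arm(plan={"increments":[[0, 0.01, 0, 0, 0], [0, 0.04, 0, 0, 0], [0, 0.07, 0, 0, 0], [0, 0.07, 0, -0.05, 0], [0, 0.07, 0, -0.1, 0], [0, 0.07, 0, -0.15, 0], [0, 0.1, -0.05, -0.2, 0], [0, 0.15, -0.08, -0.2, 0], [0, 0.15, -0.08, -0.2, 0], [0, 0.15, -0.08, -0.2, 0]]})

```text
t: 20.45
eef_pos: [0.4778, -0.0037, 0.2778]
orientation: [3.138, 0.002, 1.518]
ft_force: [0.6, -0.6, -0.2]
finger_gap: -0.0
gripper_force: 0.0
```

```bash
python3 -c "
from h import *
a=arm.get_image('side')[:,:,::-1]
cv2.imwrite('pics/fin.png',np.hstack([cv2.resize(a[100:190,210:300],(540,540),interpolation=cv2.INTER_CUBIC),cv2.resize(a[210:350,170:340],(255,540))]))"
```

```text
(no output)
```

View pics/fin.png

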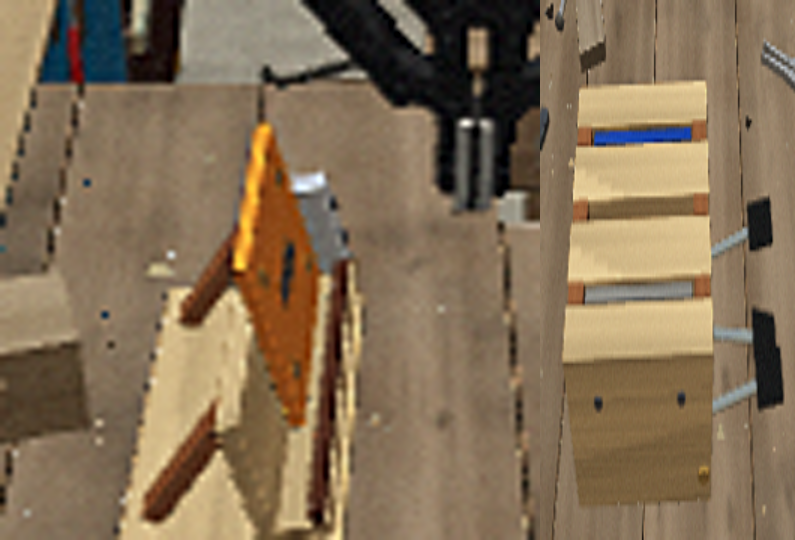

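The amber panel leans on the board with its far end at the stop, near (320,265). The blue and grey panels are still seated and the gripper is clear.

```bash
python3 -c "
from workcell import arm
print(arm.hand_in())"
```

```text
the job is handed in; nothing more can be done
None
```

I handed the job in at about 20 s: the amber panel leans on the easel home against the stop, blue and grey are still seated in the rack, and the arm is clear; no verdict came back.

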